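# Dock the spray masks and start the blow-off

### The arm

A 6-joint arm with a two-finger parallel gripper is mounted at the origin on a cart in front of the work surface, level with it; the furniture and walls round the work are solid. World frame = base frame: x ahead of the robot, y to its left, z up, the work surface at z = 0. Lengths are in m, angles in rad, forces in N, time in s.
With the tool pointing down it reaches from about 0.225 to 0.875 m from the base axis. Payload 3.4 kg.
Tool frame: the origin (TCP) lies midway between the tips of the shut fingers; the grasp point (between the pads) lies 19 mm behind it (manip.grip_point_offset is the distance from the TCP to the grasp point, in m); z points along the fingers, y is the line along which they close (so a half turn about z gives the same grasp; the last joint's range is limited). The gripper opens to 85 mm and grips with 20 to 120 N. Pads are 22 mm wide; open, the fingers measure 114 mm over their backs; the gripper's body (76 mm by 85 mm) begins 54 mm behind the grasp point. The pads swing forward as they close: fully open they stand 13 mm farther back than shut.
Start: joints at [-1.248, 0.276, 1.505, -0, 1.361, -0.121], TCP at [0.247, -0.519, 0.231] pointing down, gripper open.
Joint ranges: [-2.89, 2.89], [-0.75, 2.08], [0.22, 2.7], [-1.18, 4.32], [0.11, 2.71], [-2.7, 2.7]. Speed limits (rad/s): [2.57, 2.57, 3.14, 3.14, 3.14, 3.14].

### API

Orientations are given as a unit quaternion [w, x, y, z].
In Python, from rig import manip gives the robot as it stands.
- The arm moves only by the shell command python3 -m handwheel 'ROWS' [FORCE]. ROWS is JSON, a list of rows, each an object with "translation": the shift along the tool's x, y, z in m, a list of three; "angular": the turn, a rotation vector about the tool's x, y, z in degrees, a list of three; "hand": the closure, from 0 (fully open) to 1 (shut). A call has 1 to 10 rows; each row shifts and turns the commanded pose from where the row before left it, along the tool's axes as they then stand; what a row does not reach is not made up. A row lasts 1/12 s, in which the tool goes at most 41.7 mm and 7.16 degrees, less where a joint would pass 70% of its speed; a pose out of reach is approached as far as the arm can. A call with a gripper value outside its range is refused whole. The fingers move at their own pace and stop on an object; FORCE is the grip in N (left out, the last holds). Time passes only in rows, so rows that do not move let the fingers close. It gives the time, the measured TCP pose, the force, the opening and the grip force at its end, in the units of the state.
- manip.get_state(): the state, without advancing time (a new reading comes with each control period).
- manip.get_image(name): name is "side" or "top" or "wrist"; returns the picture (400x640x3 uint8, red, green, blue); there is no depth.
- manip.camera_info(name): a dict with "camera_matrix" (3x3 intrinsics, pixels), "eye" and "orientation" of the camera in the world; the wrist camera has in their place "tool_from_camera" (4x4, takes a point from camera to tool coordinates, whose origin is the TCP and whose axes are the flange's). Camera axes: x right, y down, z forward; pixel columns grow to the right and rows downward; lengths in m; the calibration is good to about 2 mm. A picture is of the moment at which its call begins: read the wrist's pose just before it. camera_info takes no time and is no camera call.
- manip.sign_off(): hands the job in; it is judged then, once.
The state is a dict: "clock": time; "qpos": joint angles; "qd": joint speeds; "effort": joint torques, N m; "position": TCP position; "ee_rot": TCP orientation; "contact_force": force on the tool from outside, world axes, zero at the start; "moment": the same for the moment, N m; "width": finger opening in m; "gripper_force": force on a finger pad.
Only numpy, scipy, OpenCV 4.12 (cv2) and the standard library are available. Lean on these libraries where they do the work, as an engineer would, in place of code of your own. Each camera call takes 0.05 s, during which the arm holds its last target. There are 200 camera calls.

### The job

Lift every spray mask that hangs on the hook rack up and off its hook and stand it upright, right down, in a slot of the blow-off dock, one mask to a slot, any slot. When all are in, start the dock by pressing the keys of the key box fully down and letting go, one at a time: first the square key, then the round key, last the long bar key. Press no key before all masks are docked, and leave the screwdriver and the marker where they lie.

Things in the scene. Friction and masses are not known exactly. Their poses are not given: they have to be found in the camera images.
- hook_rack: Fixed hook rack, base 110 x 346 mm (its x by y), rail along y. Origin: centre of underside. Four steel hook blades, 12 wide, 7 thick, point to its -x (to the robot) at y = -114, -38, 38, 114, tops 150 above the table. A mask hangs at x = -21; in front of it the upturned blade tip (x -30 to -35) stands 10 above the blade: raise the mask 12 to 26, then pull to -x. Nothing is higher than 160 mm.
- dock: Fixed blow-off dock, grey block 120 x 240 mm (its x by y), 74 tall, with four upright slots open at the top, at y = -90, -30, 30, 90. Origin: centre of underside. Each slot is 13 wide (along y) and 80 long (along x, closed at both ends by walls 54 tall), floor at height 14, mouth at 74 mm. A mask stands in it with its flat face towards the dock's y.
- key_box: Loose grey key box 100 x 175 x 52 mm (its x, y, z), 2 kg, on rubber; it may get shoved aside. Origin: centre of underside. Three black spring keys on its top in a row along its y: round (26 across) at y = +52 (the far end), square (24 x 24) at y = 0, long bar (56 x 20, long along x) at y = -52 (nearest the robot). Key tops are 63 mm above the table at rest.
- mask_1: Spray mask: flat aluminium frame 70 mm wide (its y), 172 tall (its z), 8 thick (its x), 0.12 kg, open window in the lower half. Origin: centre of the bottom edge. It hangs by an opening 30 wide from z = 84 to 120; above that a solid grip plate 58 wide, z = 120 to 172. Masks are alike; 3 or 4 hang, any other is absent. Hanging, its bottom is 30 and its top 202 mm above the table.
- mask_2: Spray mask: flat aluminium frame 70 mm wide (its y), 172 tall (its z), 8 thick (its x), 0.12 kg, open window in the lower half. Origin: centre of the bottom edge. It hangs by an opening 30 wide from z = 84 to 120; above that a solid grip plate 58 wide, z = 120 to 172. Masks are alike; 3 or 4 hang, any other is absent. Hanging, its bottom is 30 and its top 202 mm above the table.
- mask_3: Spray mask: flat aluminium frame 70 mm wide (its y), 172 tall (its z), 8 thick (its x), 0.12 kg, open window in the lower half. Origin: centre of the bottom edge. It hangs by an opening 30 wide from z = 84 to 120; above that a solid grip plate 58 wide, z = 120 to 172. Masks are alike; 3 or 4 hang, any other is absent. Hanging, its bottom is 30 and its top 202 mm above the table.
- mask_4: Spray mask: flat aluminium frame 70 mm wide (its y), 172 tall (its z), 8 thick (its x), 0.12 kg, open window in the lower half. Origin: centre of the bottom edge. It hangs by an opening 30 wide from z = 84 to 120; above that a solid grip plate 58 wide, z = 120 to 172. Masks are alike; 3 or 4 hang, any other is absent. Hanging, its bottom is 30 and its top 202 mm above the table.
- slot_1 (a point): Centre of the floor of dock slot 1 (slot 1 at the dock's -y end).
- slot_2 (a point): Centre of the floor of dock slot 2 (slot 1 at the dock's -y end).
- slot_3 (a point): Centre of the floor of dock slot 3 (slot 1 at the dock's -y end).
- slot_4 (a point): Centre of the floor of dock slot 4 (slot 1 at the dock's -y end).
- key_square (a joint): Travel of the square key: 0 at rest, 0.006 m fully down; springs back. It takes about 1.5 N to start and 4.5 N to bottom; it counts as pressed beyond 0.004 m.
- key_square_top (a point): Centre of the top face of the square key.
- key_round (a joint): Travel of the round key: 0 at rest, 0.006 m fully down; springs back. It takes about 1.5 N to start and 4.5 N to bottom; it counts as pressed beyond 0.004 m.
- key_round_top (a point): Centre of the top face of the round key.
- key_bar (a joint): Travel of the bar key: 0 at rest, 0.006 m fully down; springs back. It takes about 1.5 N to start and 4.5 N to bottom; it counts as pressed beyond 0.004 m.
- key_bar_top (a point): Centre of the top face of the bar key.
- driver_blue: Screwdriver, 165 mm long, 27 mm thick, lying on the table; bystander. Origin: centre of its underside.
- marker: Marker pen, 135 mm long, 17 mm thick, lying on the table; bystander. Origin: centre of its underside.

How it is judged:
By the outcome, as a careful person would: the job done as asked, in the order asked, and still so for the second after the job is handed in, with the robot touching nothing.
Of mask_1, mask_2, mask_3, mask_4 only 3 to 4 are there at a start; the rules pass over those that are not, and their reading is None.
At some moment in a run one of key_box may be knocked a few centimetres aside while the robot is not near it.
It also fails if it takes over 184 s, if anything falls off the work surface, if the arm or the gripper's body presses on something with over 40 N, if the wrist force passes 120 N, or if a joint passes its speed limit or range.

## Working session

There is one attempt and no reset: what is moved stays moved. The work goes in short steps, Python scripts to look and compute and a shell command to move; the robot and the scene stay as the last step left them, time stands still between calls to the robot, and variables do not carry over. Pictures are saved under pics/ and viewed, at most 16 in all, crops included, and the job is handed in when it is done.

```bash
ls; mkdir -p pics
python3 - <<'E'
from rig import manip
import cv2
for n in("top","side"):
    cv2.imwrite(f"pics/{n}0.png",manip.get_image(n)[:,:,::-1])
    print(n,manip.camera_info(n))
print(manip.camera_info("wrist"));print(manip.get_state(),manip.grip_point_offset)
E
```

```text
pics
top {'camera_matrix': array([[371.640056  ,   0.        , 324.23310979],
       [  0.        , 371.640056  , 195.71206306],
       [  0.        ,   0.        ,   1.        ]]), 'eye': array([0.3712796 , 0.03296043, 1.10311263]), 'orientation': array([ 0.04951588, -0.69493788,  0.71588011, -0.04609975])}
side {'camera_matrix': array([[400.98462669,   0.        , 322.09536476],
       [  0.        , 400.98462669, 208.52681589],
       [  0.        ,   0.        ,   1.        ]]), 'eye': array([-0.10360855,  1.21824487,  0.55887849]), 'orientation': array([ 0.14683079, -0.19283066,  0.79838862, -0.55121018])}
{'camera_matrix': array([[276.04467329,   0.        , 313.43022304],
       [  0.        , 276.04467329, 197.84875103],
       [  0.        ,   0.        ,   1.        ]]), 'tool_from_camera': array([[ 1.79905779e-05, -9.52368422e-01, -3.04949813e-01,
         7.83148247e-02],
       [ 9.99999819e-01,  2.00725543e-04, -5.67877356e-04,
         5.90359312e-05],
       [ 6.02039678e-04, -3.04949748e-01,  9.52368253e-01,
        -1.44000440e-01],
       [ 0.00000000e+00,  0.00000000e+00,  0.00000000e+00,
         1.00000000e+00]])}
{'clock': 0.1, 'qpos': array([-1.24797461e+00,  2.76540033e-01,  1.50600898e+00,  2.14853992e-06,
        1.36072390e+00, -1.20996279e-01]), 'qd': array([-0.00052737, -0.00131227, -0.00348874,  0.00048371,  0.0015715 ,
       -0.00114485]), 'effort': array([ 8.41216370e-04, -4.17703593e+01, -2.46405745e+01, -3.01735445e-04,
        5.84172114e-03,  2.83515355e-06]), 'position': array([ 0.24674424, -0.51883654,  0.23052053]), 'ee_rot': array([-8.35961629e-04,  9.75478777e-01,  2.20091912e-01, -8.35908484e-05]), 'contact_force': array([-0.06458493,  0.96757377, -0.01612904]), 'moment': array([ 0.00280526, -0.00845302, -0.03035162]), 'gripper_force': 0.0, 'width': 0.08528028154165239} 0.0187
```

View pics/top0.png

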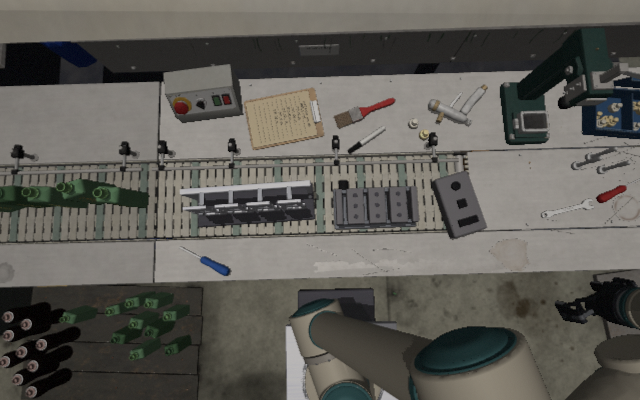

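View pics/side0.png

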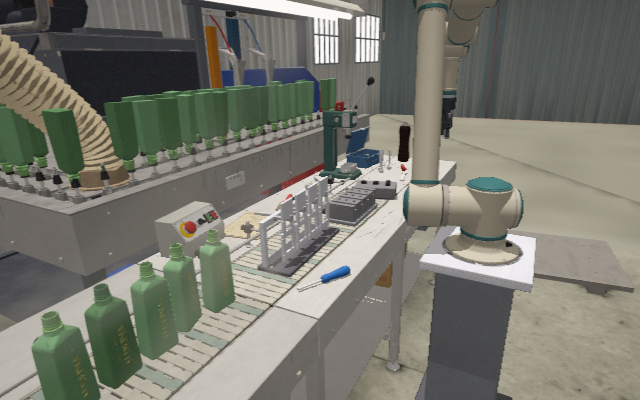

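The top view shows the rack at px (250,203), dock at (375,207), key box at (459,205), screwdriver at (207,262) and marker at (367,139). I'll enlarge it.

```bash
python3 - <<'E'
import cv2
im=cv2.imread("pics/top0.png")
a=cv2.resize(im[165:245,170:330],None,fx=5,fy=5,interpolation=cv2.INTER_CUBIC)
cv2.imwrite("pics/c1.png",a)
a=cv2.resize(im[165:245,325:495],None,fx=4.7,fy=4.7,interpolation=cv2.INTER_CUBIC)
cv2.imwrite("pics/c2.png",a)
E
cat > h.py <<'E'
import numpy as np
from scipy.spatial.transform import Rotation as R
from rig import manip
def rot(q): return R.from_quat([q[1],q[2],q[3],q[0]]).as_matrix()
def ray(n,u,v,st=None):
    c=manip.camera_info(n);d=np.linalg.inv(c["camera_matrix"])@[u,v,1]
    if n!="wrist": return c["eye"],rot(c["orientation"])@d
    T=c["tool_from_camera"];st=st or manip.get_state();Q=rot(st["ee_rot"])
    return st["position"]+Q@T[:3,3],Q@T[:3,:3]@d
def at(n,u,v,z,st=None):
    o,d=ray(n,u,v,st);return o+d*(z-o[2])/d[2]
def proj(n,P,st=None):
    c=manip.camera_info(n);P=np.asarray(P,float)
    if n!="wrist": p=rot(c["orientation"]).T@(P-c["eye"])
    else:
        T=c["tool_from_camera"];st=st or manip.get_state()
        p=T[:3,:3].T@(rot(st["ee_rot"]).T@(P-st["position"])-T[:3,3])
    q=c["camera_matrix"]@p;return q[:2]/q[2]
def go(P,yaw=None,st=None):
    """tool-down target: shift in tool axes, rotation vec deg. yaw=direction of tool y in world (deg)"""
    st=st or manip.get_state();Q=rot(st["ee_rot"])
    t=Q.T@(np.asarray(P)-st["position"])
    if yaw is None: r=np.zeros(3)
    else:
        best=None
        for k in(0,180):
            a=np.radians(yaw+k);y=np.array([np.cos(a),np.sin(a),0]);z=np.array([0,0,-1.]);x=np.cross(y,z)
            w=R.from_matrix(Q.T@np.c_[x,y,z]).as_rotvec(degrees=True)
            if best is None or np.linalg.norm(w)<np.linalg.norm(best): best=w
        r=best
    print("shift mm",np.round(t*1e3,1),"rot deg",np.round(r,2),"tooly yaw",round(np.degrees(np.arctan2(Q[1,1],Q[0,1])),2),"clock",st["clock"],"q6",round(st["qpos"][5],2))
E
```

```text
(no output)
```

View pics/c1.png

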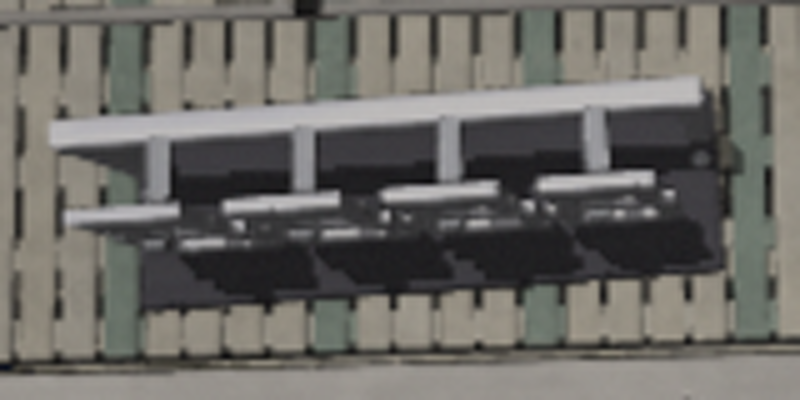

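View pics/c2.png

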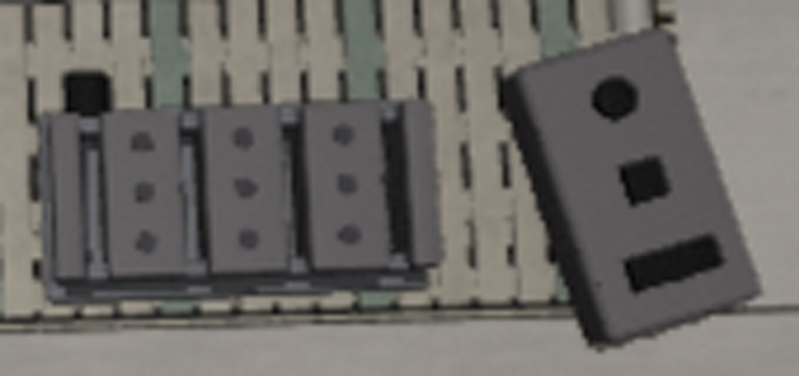

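Run:
```python
from h import *
C1=lambda x,y:(170+(x+.5)/5-.5,165+(y+.5)/5-.5)
C2=lambda x,y:(325+(x+.5)/4.7-.5,165+(y+.5)/4.7-.5)
for a,b in[((65,218),(180,211)),((225,207),(340,199)),((383,196),(498,188)),((537,187),(655,179))]:
    p=at("top",*C1(*a),.202);q=at("top",*C1(*b),.202);print("mask",(p+q)/2,np.hypot(*(p-q)[:2]),np.degrees(np.arctan2(*(p-q)[:2][::-1])))
for n,z,l in[("dock",.074,[(53,112),(437,100),(440,265),(57,278)]),("slots",.074,[(92,190),(193,187),(293,184),(393,181)]),("keys",.063,[(615,98),(645,181),(674,263)]),("boxcorners",.052,[(515,72),(668,30),(760,293),(602,346)])]:
    print(n);P=np.array([at("top",*C2(*a),z) for a in l]);print(P.round(4),P.mean(0).round(4))
    print([np.round(np.hypot(*(P[i]-P[i-1])[:2]),4) for i in range(len(P))])
    d=P[0]-P[-1];print(np.degrees(np.arctan2(d[1],d[0])))
# rack base
print([at("top",*C1(*a),.01).round(3) for a in[(145,308),(722,270)]])
```

```text
mask [0.4745626  0.35407556 0.202     ] 0.05625259610813002 91.78697787271138
mask [0.47786926 0.27584427 0.202     ] 0.05628767844540218 92.28744428095419
mask [0.48096085 0.19855457 0.202     ] 0.05631238507974671 92.28744497459269
mask [0.48310589 0.12246943 0.202     ] 0.05779295448030721 92.18560049935509
dock
[[ 0.531   0.0027  0.074 ]
 [ 0.5313 -0.2262  0.074 ]
 [ 0.4331 -0.2218  0.074 ]
 [ 0.4322  0.0036  0.074 ]] [ 0.4819 -0.1104  0.074 ]
[np.float64(0.0989), np.float64(0.2289), np.float64(0.0983), np.float64(0.2254)]
-0.5525773642076127
slots
[[ 0.4836 -0.0189  0.074 ]
 [ 0.4836 -0.0787  0.074 ]
 [ 0.4836 -0.1379  0.074 ]
 [ 0.4836 -0.1971  0.074 ]] [ 0.4836 -0.1082  0.074 ]
[np.float64(0.1783), np.float64(0.0598), np.float64(0.0592), np.float64(0.0592)]
90.00516695400997
keys
[[ 0.531  -0.3359  0.063 ]
 [ 0.4803 -0.3499  0.063 ]
 [ 0.4309 -0.3633  0.063 ]] [ 0.4807 -0.3497  0.063 ]
[np.float64(0.1038), np.float64(0.0526), np.float64(0.0512)]
15.262825168503705
boxcorners
[[ 0.5506 -0.2803  0.052 ]
 [ 0.5738 -0.3754  0.052 ]
 [ 0.412  -0.4173  0.052 ]
 [ 0.3833 -0.3206  0.052 ]] [ 0.4799 -0.3484  0.052 ]
[np.float64(0.172), np.float64(0.0979), np.float64(0.1671), np.float64(0.1009)]
13.556319730901816
[array([0.441, 0.408, 0.01 ]), array([0.453, 0.068, 0.01 ])]
```

Run:
```python
from h import *
go([.46,-.10,.30],90); print(rot(manip.get_state()["ee_rot"]).round(3))
```

```text
shift mm [ 372.5 -286.8  -68.9] rot deg [-1.000e-01  1.000e-02  2.543e+01] tooly yaw -64.57 clock 0.1 q6 -0.12
[[ 0.903  0.429 -0.001]
 [ 0.429 -0.903  0.002]
 [ 0.    -0.002 -1.   ]]
```

```bash
python3 -m handwheel '[{"translation":[0.031,-0.024,-0.006],"angular":[0,0,0],"hand":0},{"translation":[0.031,-0.024,-0.006],"angular":[0,0,0],"hand":0},{"translation":[0.031,-0.024,-0.006],"angular":[0,0,0],"hand":0},{"translation":[0.031,-0.024,-0.006],"angular":[0,0,0],"hand":0},{"translation":[0.031,-0.024,-0.006],"angular":[0,0,0],"hand":0},{"translation":[0.031,-0.024,-0.006],"angular":[0,0,0],"hand":0},{"translation":[0.031,-0.024,-0.006],"angular":[0,0,0],"hand":0},{"translation":[0.031,-0.024,-0.006],"angular":[0,0,0],"hand":0},{"translation":[0.031,-0.024,-0.006],"angular":[0,0,0],"hand":0},{"translation":[0.031,-0.024,-0.006],"angular":[0,0,0],"hand":0}]'
python3 -m handwheel '[{"translation":[0.031,-0.024,-0.005],"angular":[0,0,0],"hand":0},{"translation":[0.031,-0.023,-0.004],"angular":[0,0,0],"hand":0},{"translation":[0,0,0],"angular":[0,0,6.4],"hand":0},{"translation":[0,0,0],"angular":[0,0,6.4],"hand":0},{"translation":[0,0,0],"angular":[0,0,6.3],"hand":0},{"translation":[0,0,0],"angular":[0,0,6.3],"hand":0},{"translation":[0,0,0],"angular":[0,0,0],"hand":0},{"translation":[0,0,0],"angular":[0,0,0],"hand":0},{"translation":[0,0,0],"angular":[0,0,0],"hand":0}]'
python3 - <<'E'
from h import *
import cv2
go([.46,-.10,.30],90)
cv2.imwrite("pics/w1.png",manip.get_image("wrist")[:,:,::-1])
s=manip.get_state();print(s["position"])
for y in(-.019,-.0787,-.138,-.197):print(proj("wrist",[.4836,y,.074]).round(1))
E
```

```text
clock: 0.93
position: [0.424, -0.1675, 0.2914]
ee_rot: [-0.0, 0.976, 0.22, -0.0]
contact_force: [0.6, 0.3, -0.3]
width: 0.0856
gripper_force: 0.0
clock: 1.68
position: [0.4595, -0.1004, 0.3001]
ee_rot: [-0.0, 1.0, 0.001, -0.0]
contact_force: [0.0, -0.3, -0.2]
width: 0.0855
gripper_force: 0.0
shift mm [ 0.5 -0.4  0.1] rot deg [-0.01  0.02  0.15] tooly yaw -89.85 clock 1.6833 q6 1.2
[ 0.45949956 -0.10044647  0.30013186]
[252.7 151.8]
[297.4 151.9]
[341.8 152. ]
[385.9 152.1]
```

View pics/w1.png

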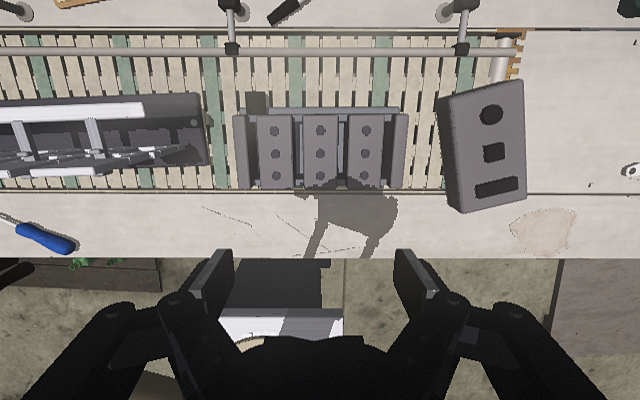

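The wrist view shows the dock at cols 233-408, rows 107-190, with slots near cols 252, 298, 343 and 388. These agree with the predictions. I'll crop in closer.

Run:
```python
import cv2
im=cv2.imread("pics/w1.png")
cv2.imwrite("pics/c3.png",cv2.resize(im[95:200,225:415],None,fx=4.2,fy=4.2,interpolation=cv2.INTER_CUBIC))
```

```text
(no output)
```

View pics/c3.png

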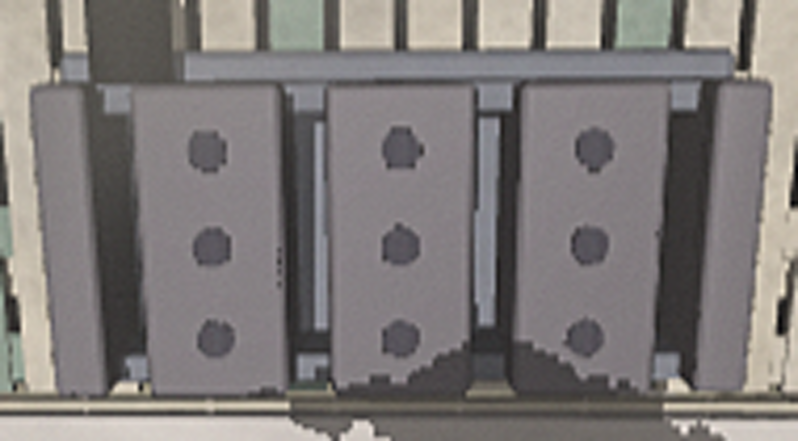

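Run:
```python
from h import *
st=manip.get_state()
w=[(207,151),(400,149),(594,149),(212,246),(400,245),(589,245),(216,338),(400,339),(584,339)]
t=[(143,142),(244,138),(343,134),(145,192),(246,187),(347,184),(146,241),(248,239),(349,234)]
for n,l,o,k in(("wrist",w,(225,95),4.2),("top",t,(325,165),4.7)):
    P=np.array([at(n,o[0]+(x+.5)/k-.5,o[1]+(y+.5)/k-.5,.074,st) for x,y in l])[:,:2].reshape(3,3,2)
    print(n,P.mean((0,1)).round(4));d=P[:,0].mean(0)-P[:,2].mean(0);e=P[0].mean(0)-P[2].mean(0)
    print(np.hypot(*d),np.degrees(np.arctan2(d[1],d[0])),np.hypot(*e),np.degrees(np.arctan2(e[1],e[0])))
# masks view prediction next
go([.482,.1225,.30],2.1+0)
```

```text
wrist [ 0.4819 -0.1088]
0.12021277132882904 90.21981906107457 0.06011846151663503 0.4442259921315132
top [ 0.4822 -0.1098]
0.11946725937792362 90.47330853072627 0.05958178416430654 -0.3030669490338701
shift mm [ 2.300e+01 -2.229e+02  1.000e-01] rot deg [1.000e-02 2.000e-02 8.802e+01] tooly yaw -89.88 clock 1.7333 q6 1.21
```

```bash
python3 -m handwheel '[{"translation":[0.004,-0.037,0],"angular":[0,0,0],"hand":0.4},{"translation":[0.004,-0.037,0],"angular":[0,0,0],"hand":0.4},{"translation":[0.004,-0.037,0],"angular":[0,0,0],"hand":0.4},{"translation":[0.004,-0.037,0],"angular":[0,0,0],"hand":0.4},{"translation":[0.004,-0.037,0],"angular":[0,0,0],"hand":0.4},{"translation":[0.003,-0.038,0],"angular":[0,0,0],"hand":0.4},{"translation":[0,0,0],"angular":[0,0,-7.1],"hand":0.4},{"translation":[0,0,0],"angular":[0,0,-7.1],"hand":0.4},{"translation":[0,0,0],"angular":[0,0,-7.1],"hand":0.4},{"translation":[0,0,0],"angular":[0,0,-7.1],"hand":0.4}]' 60
python3 -m handwheel '[{"translation":[0,0,0],"angular":[0,0,-7.1],"hand":0.4},{"translation":[0,0,0],"angular":[0,0,-7.1],"hand":0.4},{"translation":[0,0,0],"angular":[0,0,-7.1],"hand":0.4},{"translation":[0,0,0],"angular":[0,0,-7.1],"hand":0.4},{"translation":[0,0,0],"angular":[0,0,-7.1],"hand":0.4},{"translation":[0,0,0],"angular":[0,0,-7.1],"hand":0.4},{"translation":[0,0,0],"angular":[0,0,-7.1],"hand":0.4},{"translation":[0,0,0],"angular":[0,0,-7.1],"hand":0.4},{"translation":[0,0,0],"angular":[0,0,-6.8],"hand":0.4},{"translation":[0,0,0],"angular":[0,0,0],"hand":0.4}]'
python3 - <<'E'
from h import *
import cv2
go([.4831,.1225,.30],2.1)
im=manip.get_image("wrist")[:,:,::-1]
cv2.imwrite("pics/w2.png",im)
for p in[(.4831,.1225),(.481,.1985),(.4779,.2758),(.4746,.354)]:print(proj("wrist",[*p,.202]).round(1))
E
```

```text
clock: 2.57
position: [0.4825, 0.123, 0.3001]
ee_rot: [0.0, 0.968, 0.25, -0.0]
contact_force: [-0.8, 0.7, -0.2]
width: 0.0514
gripper_force: 0.0
clock: 3.4
position: [0.4825, 0.1224, 0.3002]
ee_rot: [0.0, 0.694, 0.72, -0.0]
contact_force: [0.3, -0.1, 0.3]
width: 0.0511
gripper_force: 0.0
shift mm [0.  0.6 0.2] rot deg [-0.01  0.01  0.08] tooly yaw 2.18 clock 3.4 q6 0.07
[313.9 198.5]
[314.5 112.2]
[313.9   4.6]
[ 313.  -132.3]
```

View pics/w2.png

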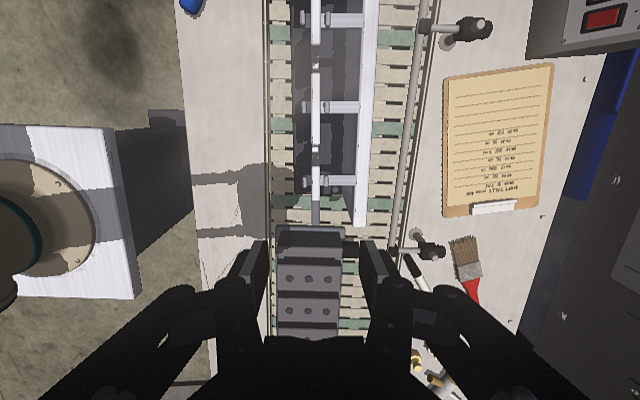

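```bash
python3 -m handwheel '[{"translation":[0,0.0015,0.034],"angular":[0,0,0],"hand":0.4},{"translation":[0,0,0.034],"angular":[0,0,0],"hand":0.4},{"translation":[0,0,0.034],"angular":[0,0,0],"hand":0.4},{"translation":[0,0,0.032],"angular":[0,0,0],"hand":0.4},{"translation":[0,0,0],"angular":[0,0,0],"hand":0.4},{"translation":[0,0,0],"angular":[0,0,0],"hand":1},{"translation":[0,0,0],"angular":[0,0,0],"hand":1},{"translation":[0,0,0],"angular":[0,0,0],"hand":1},{"translation":[0,0,0],"angular":[0,0,0],"hand":1},{"translation":[0,0,0],"angular":[0,0,0],"hand":1}]' 50
```

```text
clock: 4.28
position: [0.4856, 0.1229, 0.1686]
ee_rot: [0.002, 0.695, 0.719, 0.002]
contact_force: [-0.6, 0.7, 7.3]
width: 0.0068
gripper_force: 50.0
```

```bash
python3 -m handwheel '[{"translation":[0,0,-0.01],"angular":[0,0,0],"hand":1},{"translation":[0,0,-0.011],"angular":[0,0,0],"hand":1},{"translation":[0,0,0],"angular":[0,0,0],"hand":1},{"translation":[0,0,0],"angular":[0,0,0],"hand":1}]'
python3 - <<'E'
from h import *
import cv2
a=manip.get_image("side")[150:290,240:360,::-1]
cv2.imwrite("pics/s1.png",cv2.resize(a,None,fx=4.2,fy=4.2,interpolation=cv2.INTER_CUBIC))
E
```

```text
clock: 4.62
position: [0.4846, 0.1227, 0.1883]
ee_rot: [0.001, 0.695, 0.719, 0.001]
contact_force: [0.2, 0.3, -1.1]
width: 0.0073
gripper_force: 49.0
```

View pics/s1.png

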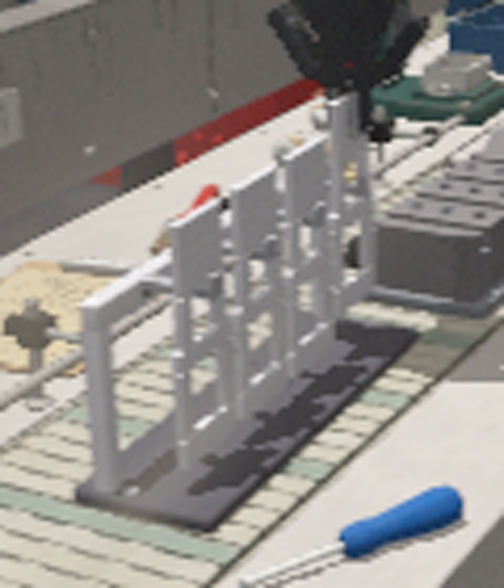

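The lifted mask stands about 20 mm above its neighbours. Next I pull it off the hook.

```bash
python3 -m handwheel '[{"translation":[0,-0.01,0],"angular":[0,0,0],"hand":1},{"translation":[0,-0.015,0],"angular":[0,0,0],"hand":1},{"translation":[0,-0.02,0],"angular":[0,0,0],"hand":1},{"translation":[0,-0.02,0],"angular":[0,0,0],"hand":1},{"translation":[0,0,0],"angular":[0,0,0],"hand":1},{"translation":[0,0,-0.03],"angular":[0,0,0],"hand":1},{"translation":[0,0,-0.035],"angular":[0,0,0],"hand":1},{"translation":[0,0,-0.03],"angular":[0,0,0],"hand":1},{"translation":[0,0,0],"angular":[0,0,0],"hand":1}]'
python3 - <<'E'
from h import *
go([.482,-.199,.285],90.2)
E
```

```text
clock: 5.42
position: [0.4221, 0.1208, 0.2878]
ee_rot: [0.004, 0.694, 0.72, 0.004]
contact_force: [1.9, -0.2, -1.6]
width: 0.0071
gripper_force: 49.4
shift mm [-321.7   48.5    3. ] rot deg [  0.55   0.46 -88.17] tooly yaw 2.03 clock 5.4167 q6 0.08
```

```bash
python3 -m handwheel '[{"translation":[-0.04,0.006,0],"angular":[0,0,0],"hand":1},{"translation":[-0.04,0.006,0],"angular":[0,0,0],"hand":1},{"translation":[-0.04,0.006,0],"angular":[0,0,0],"hand":1},{"translation":[-0.04,0.006,0],"angular":[0,0,0],"hand":1},{"translation":[-0.04,0.006,0],"angular":[0,0,0],"hand":1},{"translation":[-0.04,0.006,0],"angular":[0,0,0],"hand":1},{"translation":[-0.04,0.006,0],"angular":[0,0,0],"hand":1},{"translation":[-0.04,0.006,0],"angular":[0,0,0],"hand":1},{"translation":[0,0,0],"angular":[0,0,7.1],"hand":1},{"translation":[0,0,0],"angular":[0,0,7.1],"hand":1}]'
python3 -m handwheel '[{"translation":[0,0,0],"angular":[0,0,7.1],"hand":1},{"translation":[0,0,0],"angular":[0,0,7.1],"hand":1},{"translation":[0,0,0],"angular":[0,0,7.1],"hand":1},{"translation":[0,0,0],"angular":[0,0,7.1],"hand":1},{"translation":[0,0,0],"angular":[0,0,7.1],"hand":1},{"translation":[0,0,0],"angular":[0,0,7.1],"hand":1},{"translation":[0,0,0],"angular":[0,0,7.1],"hand":1},{"translation":[0,0,0],"angular":[0,0,7.1],"hand":1},{"translation":[0,0,0],"angular":[0,0,7.1],"hand":1},{"translation":[0,0,0],"angular":[0,0,7.1],"hand":1}]'
python3 -m handwheel '[{"translation":[0,0,0],"angular":[0,0,6.6],"hand":1},{"translation":[0,0,0],"angular":[0,0,0],"hand":1},{"translation":[0,0,0],"angular":[0,0,0],"hand":1}]'
python3 - <<'E'
from h import *
import cv2
go([.482,-.199,.24],90.2)
im=manip.get_image("wrist")[:,:,::-1]
cv2.imwrite("pics/w3.png",im)
E
```

```text
clock: 6.25
position: [0.478, -0.2002, 0.2804]
ee_rot: [-0.001, 0.781, 0.624, -0.001]
contact_force: [0.5, 0.3, -2.0]
width: 0.0073
gripper_force: 49.3
clock: 7.08
position: [0.4777, -0.1974, 0.281]
ee_rot: [-0.001, 0.998, 0.057, -0.001]
contact_force: [-0.7, -0.2, -1.8]
width: 0.0074
gripper_force: 49.3
clock: 7.33
position: [0.4779, -0.1975, 0.2814]
ee_rot: [-0.0, 1.0, 0.003, -0.001]
contact_force: [0.5, -0.6, -0.8]
width: 0.0073
gripper_force: 49.3
shift mm [ 4.1  1.6 41.4] rot deg [-0.04  0.08  0.19] tooly yaw -89.61 clock 7.3333 q6 1.04
```

View pics/w3.png

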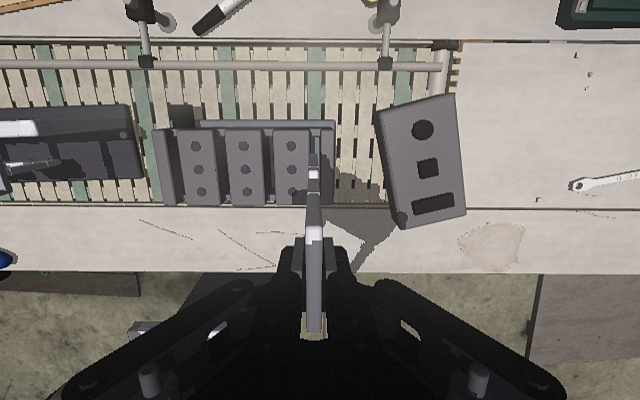

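```bash
python3 -m handwheel '[{"translation":[0.004,0.0015,0],"angular":[0,0,0.2],"hand":1},{"translation":[0,0,0.03],"angular":[0,0,0],"hand":1},{"translation":[0,0,0.025],"angular":[0,0,0],"hand":1},{"translation":[0,0,0.01],"angular":[0,0,0],"hand":1},{"translation":[0,0,0.01],"angular":[0,0,0],"hand":1},{"translation":[0,0,0.01],"angular":[0,0,0],"hand":1},{"translation":[0,0,0],"angular":[0,0,0],"hand":1}]'
python3 - <<'E'
from h import *
import cv2
go([.482,-.199,.153],90.2)
im=manip.get_image("side")[120:260,290:430,::-1]
cv2.imwrite("pics/s2.png",cv2.resize(im,None,fx=4.2,fy=4.2,interpolation=cv2.INTER_CUBIC))
E
```

```text
clock: 7.97
position: [0.4819, -0.1989, 0.1959]
ee_rot: [-0.001, 1.0, 0.0, -0.001]
contact_force: [0.2, -0.1, -1.7]
width: 0.0073
gripper_force: 49.2
shift mm [ 0.2  0.1 42.9] rot deg [-0.07  0.12 -0.16] tooly yaw -89.96 clock 7.9667 q6 1.05
```

View pics/s2.png

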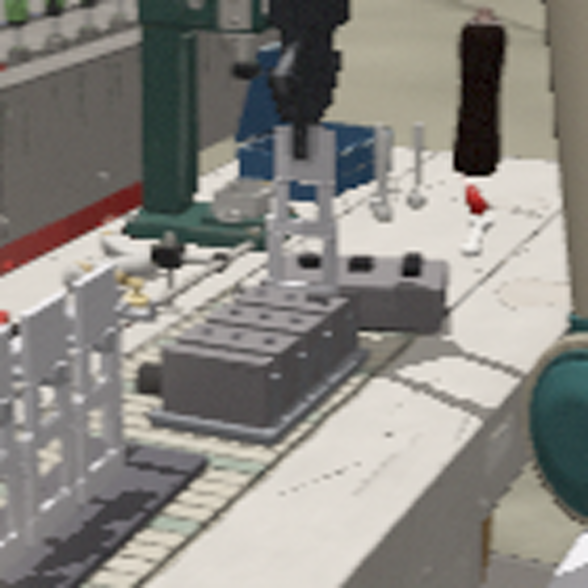

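The mask bottom has entered slot 1 with no contact force, so I continue down.

```bash
python3 -m handwheel '[{"translation":[0,0,0.01],"angular":[0,0,-0.2],"hand":1},{"translation":[0,0,0.01],"angular":[0,0,0],"hand":1},{"translation":[0,0,0.01],"angular":[0,0,0],"hand":1},{"translation":[0,0,0.006],"angular":[0,0,0],"hand":1},{"translation":[0,0,0.004],"angular":[0,0,0],"hand":1},{"translation":[0,0,0],"angular":[0,0,0],"hand":1},{"translation":[0,0,0],"angular":[0,0,0],"hand":1}]'
```

```text
clock: 8.6
position: [0.4823, -0.1992, 0.1571]
ee_rot: [-0.0, 1.0, 0.002, -0.0]
contact_force: [0.3, 0.0, -1.4]
width: 0.0074
gripper_force: 49.4
```

```bash
python3 -m handwheel '[{"translation":[0,0,0.003],"angular":[0,0,0],"hand":1},{"translation":[0,0,0.002],"angular":[0,0,0],"hand":1},{"translation":[0,0,0],"angular":[0,0,0],"hand":1},{"translation":[0,0,0],"angular":[0,0,0],"hand":1}]'
```

```text
clock: 8.93
position: [0.4828, -0.1995, 0.1528]
ee_rot: [0.0, 1.0, 0.002, 0.001]
contact_force: [-0.1, -0.3, 1.7]
width: 0.0074
gripper_force: 49.7
```

Floor contact comes at TCP z 0.1528, as predicted. I release and rise.

```bash
python3 -m handwheel '[{"translation":[0,0,0],"angular":[0,0,0],"hand":0.6},{"translation":[0,0,0],"angular":[0,0,0],"hand":0.6},{"translation":[0,0,0],"angular":[0,0,0],"hand":0.6},{"translation":[0,0,-0.02],"angular":[0,0,0],"hand":0.6},{"translation":[0,0,-0.04],"angular":[0,0,0],"hand":0.6},{"translation":[0,0,-0.04],"angular":[0,0,0],"hand":0.6},{"translation":[0,0,-0.04],"angular":[0,0,0],"hand":0.6},{"translation":[0,0,0],"angular":[0,0,0],"hand":0.6}]'
python3 - <<'E'
from h import *
import cv2
go([.482,.199,.29],2.1)
cv2.imwrite("pics/w4.png",manip.get_image("wrist")[:,:,::-1])
E
```

```text
clock: 9.6
position: [0.4859, -0.2012, 0.3007]
ee_rot: [0.004, 1.0, 0.002, 0.007]
contact_force: [1.1, 0.5, 0.4]
width: 0.0341
gripper_force: 0.0
shift mm [  -2.4 -400.3    7.4] rot deg [-0.24 -0.98 88.13] tooly yaw -89.77 clock 9.6 q6 1.04
```

View pics/w4.png

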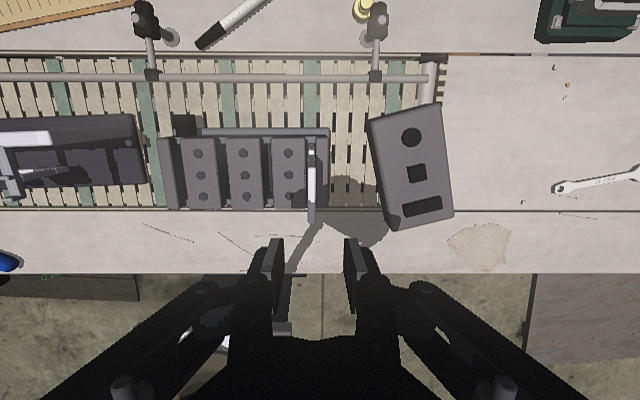

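Mask 1 is standing in slot 1 (px 312, rows 137-220). On to the second mask.

```bash
python3 -m handwheel '[{"translation":[0,-0.04,0],"angular":[0,0,0],"hand":0.4},{"translation":[0,-0.04,0],"angular":[0,0,0],"hand":0.4},{"translation":[0,-0.04,0],"angular":[0,0,0],"hand":0.4},{"translation":[0,-0.04,0],"angular":[0,0,0],"hand":0.4},{"translation":[0,-0.04,0],"angular":[0,0,0],"hand":0.4},{"translation":[0,-0.04,0],"angular":[0,0,0],"hand":0.4},{"translation":[0,-0.04,0],"angular":[0,0,0],"hand":0.4},{"translation":[0,-0.04,0],"angular":[0,0,0],"hand":0.4},{"translation":[0,-0.04,0],"angular":[0,0,0],"hand":0.4},{"translation":[0,-0.04,0],"angular":[0,0,0],"hand":0.4}]'
python3 -m handwheel '[{"translation":[0,0,0],"angular":[0,0,-7.1],"hand":0.4},{"translation":[0,0,0],"angular":[0,0,-7.1],"hand":0.4},{"translation":[0,0,0],"angular":[0,0,-7.1],"hand":0.4},{"translation":[0,0,0],"angular":[0,0,-7.1],"hand":0.4},{"translation":[0,0,0],"angular":[0,0,-7.1],"hand":0.4},{"translation":[0,0,0],"angular":[0,0,-7.1],"hand":0.4},{"translation":[0,0,0],"angular":[0,0,-7.1],"hand":0.4},{"translation":[0,0,0],"angular":[0,0,-7.1],"hand":0.4},{"translation":[0,0,0],"angular":[0,0,-7.1],"hand":0.4},{"translation":[0,0,0],"angular":[0,0,-7.1],"hand":0.4}]'
python3 -m handwheel '[{"translation":[0,0,0],"angular":[0,0,-7.1],"hand":0.4},{"translation":[0,0,0],"angular":[0,0,-7.1],"hand":0.4},{"translation":[0,0,0],"angular":[0,0,-6.8],"hand":0.4},{"translation":[0,0,0],"angular":[0,0,0],"hand":0.4},{"translation":[0,0,0],"angular":[0,0,0],"hand":0.4}]'
python3 -c "
from h import *
go([.482,.199,.166],2.1)"
```

```text
clock: 10.48
position: [0.4796, 0.2025, 0.2908]
ee_rot: [0.0, 1.0, 0.002, -0.001]
contact_force: [0.6, -0.5, -0.0]
width: 0.0513
gripper_force: 0.0
clock: 11.32
position: [0.48, 0.2005, 0.2906]
ee_rot: [-0.0, 0.811, 0.585, -0.001]
contact_force: [-0.3, -0.0, -0.1]
width: 0.0516
gripper_force: 0.0
clock: 11.73
position: [0.4802, 0.2006, 0.2911]
ee_rot: [-0.001, 0.694, 0.72, -0.001]
contact_force: [0.5, -0.4, -0.1]
width: 0.0511
gripper_force: 0.0
shift mm [ -1.6   2.  125.1] rot deg [-0.12  0.04 -0.05] tooly yaw 2.05 clock 11.7333 q6 0.23
```

```bash
python3 -m handwheel '[{"translation":[-0.002,0.0035,0.034],"angular":[0,0,0],"hand":0.4},{"translation":[0,0,0.034],"angular":[0,0,0],"hand":0.4},{"translation":[0,0,0.034],"angular":[0,0,0],"hand":0.4},{"translation":[0,0,0.023],"angular":[0,0,0],"hand":0.4},{"translation":[0,0,0],"angular":[0,0,0],"hand":0.4},{"translation":[0,0,0],"angular":[0,0,0],"hand":1},{"translation":[0,0,0],"angular":[0,0,0],"hand":1},{"translation":[0,0,0],"angular":[0,0,0],"hand":1},{"translation":[0,0,0],"angular":[0,0,0],"hand":1},{"translation":[0,0,0],"angular":[0,0,0],"hand":1}]' 50
python3 -m handwheel '[{"translation":[0,0,-0.01],"angular":[0,0,0],"hand":1},{"translation":[0,0,-0.01],"angular":[0,0,0],"hand":1},{"translation":[0,0,0],"angular":[0,0,0],"hand":1},{"translation":[0,0,0],"angular":[0,0,0],"hand":1}]'
```

```text
clock: 12.57
position: [0.4853, 0.1992, 0.1691]
ee_rot: [0.001, 0.693, 0.721, 0.001]
contact_force: [-0.8, 0.3, 4.4]
width: 0.0073
gripper_force: 51.9
clock: 12.9
position: [0.4851, 0.1991, 0.1884]
ee_rot: [0.001, 0.693, 0.721, 0.001]
contact_force: [-0.3, 0.3, -1.3]
width: 0.0073
gripper_force: 51.1
```

```bash
python3 -m handwheel '[{"translation":[0,-0.01,0],"angular":[0,0,0],"hand":1},{"translation":[0,-0.015,0],"angular":[0,0,0],"hand":1},{"translation":[0,-0.02,0],"angular":[0,0,0],"hand":1},{"translation":[0,-0.02,0],"angular":[0,0,0],"hand":1},{"translation":[0,0,0],"angular":[0,0,0],"hand":1},{"translation":[0,0,-0.03],"angular":[0,0,0],"hand":1},{"translation":[0,0,-0.035],"angular":[0,0,0],"hand":1},{"translation":[0,0,-0.03],"angular":[0,0,0],"hand":1},{"translation":[0,0,0],"angular":[0,0,0],"hand":1}]'
python3 - <<'E'
from h import *
go([.482,-.139,.285],90.2)
E
```

```text
clock: 13.65
position: [0.4223, 0.1974, 0.288]
ee_rot: [0.003, 0.693, 0.721, 0.005]
contact_force: [0.8, -0.5, -0.8]
width: 0.0071
gripper_force: 51.2
shift mm [-338.5   46.5    2.6] rot deg [  0.64   0.37 -87.96] tooly yaw 2.24 clock 13.65 q6 0.25
```

```bash
python3 -m handwheel '[{"translation":[-0.0376,0.0056,0],"angular":[0,0,0],"hand":1},{"translation":[-0.0376,0.0056,0],"angular":[0,0,0],"hand":1},{"translation":[-0.0376,0.0056,0],"angular":[0,0,0],"hand":1},{"translation":[-0.0376,0.0056,0],"angular":[0,0,0],"hand":1},{"translation":[-0.0376,0.0056,0],"angular":[0,0,0],"hand":1},{"translation":[-0.0376,0.0056,0],"angular":[0,0,0],"hand":1},{"translation":[-0.0376,0.0056,0],"angular":[0,0,0],"hand":1},{"translation":[-0.0376,0.0056,0],"angular":[0,0,0],"hand":1},{"translation":[-0.0376,0.0056,0],"angular":[0,0,0],"hand":1},{"translation":[0,0,0],"angular":[0,0,7.1],"hand":1}]'
python3 -m handwheel '[{"translation":[0,0,0],"angular":[0,0,7.1],"hand":1},{"translation":[0,0,0],"angular":[0,0,7.1],"hand":1},{"translation":[0,0,0],"angular":[0,0,7.1],"hand":1},{"translation":[0,0,0],"angular":[0,0,7.1],"hand":1},{"translation":[0,0,0],"angular":[0,0,7.1],"hand":1},{"translation":[0,0,0],"angular":[0,0,7.1],"hand":1},{"translation":[0,0,0],"angular":[0,0,7.1],"hand":1},{"translation":[0,0,0],"angular":[0,0,7.1],"hand":1},{"translation":[0,0,0],"angular":[0,0,7.1],"hand":1},{"translation":[0,0,0],"angular":[0,0,7.1],"hand":1}]'
python3 -m handwheel '[{"translation":[0,0,0],"angular":[0,0,7.1],"hand":1},{"translation":[0,0,0],"angular":[0,0,6.8],"hand":1},{"translation":[0,0,0],"angular":[0,0,0],"hand":1},{"translation":[0,0,0],"angular":[0,0,0],"hand":1}]'
python3 - <<'E'
from h import *
go([.482,-.139,.196],90.2)
E
```

```text
clock: 14.48
position: [0.4839, -0.1468, 0.2808]
ee_rot: [0.002, 0.739, 0.674, -0.002]
contact_force: [0.1, 0.0, -1.5]
width: 0.0073
gripper_force: 51.1
clock: 15.32
position: [0.4823, -0.1395, 0.2811]
ee_rot: [-0.0, 0.993, 0.12, -0.001]
contact_force: [0.7, 1.3, -1.3]
width: 0.0074
gripper_force: 51.1
clock: 15.65
position: [0.4825, -0.1396, 0.2815]
ee_rot: [-0.0, 1.0, 0.003, -0.001]
contact_force: [1.0, 0.5, -1.1]
width: 0.0073
gripper_force: 51.1
shift mm [-0.4 -0.6 85.5] rot deg [-0.03  0.07  0.2 ] tooly yaw -89.6 clock 15.65 q6 1.14
```

```bash
python3 -m handwheel '[{"translation":[-0.0005,-0.0005,0],"angular":[0,0,0],"hand":1},{"translation":[0,0,0.03],"angular":[0,0,0],"hand":1},{"translation":[0,0,0.025],"angular":[0,0,0],"hand":1},{"translation":[0,0,0.01],"angular":[0,0,0],"hand":1},{"translation":[0,0,0.01],"angular":[0,0,0],"hand":1},{"translation":[0,0,0.01],"angular":[0,0,0],"hand":1},{"translation":[0,0,0],"angular":[0,0,0],"hand":1}]'
python3 -m handwheel '[{"translation":[0,0,0.01],"angular":[0,0,0],"hand":1},{"translation":[0,0,0.01],"angular":[0,0,0],"hand":1},{"translation":[0,0,0.01],"angular":[0,0,0],"hand":1},{"translation":[0,0,0.006],"angular":[0,0,0],"hand":1},{"translation":[0,0,0.004],"angular":[0,0,0],"hand":1},{"translation":[0,0,0.003],"angular":[0,0,0],"hand":1},{"translation":[0,0,0.002],"angular":[0,0,0],"hand":1},{"translation":[0,0,0],"angular":[0,0,0],"hand":1},{"translation":[0,0,0],"angular":[0,0,0],"hand":1}]'
```

```text
clock: 16.23
position: [0.4818, -0.139, 0.1959]
ee_rot: [-0.0, 1.0, 0.002, -0.001]
contact_force: [-0.3, 0.6, -0.9]
width: 0.0072
gripper_force: 51.0
clock: 16.98
position: [0.4826, -0.1394, 0.1532]
ee_rot: [0.0, 1.0, 0.002, 0.0]
contact_force: [-1.8, 0.4, 3.6]
width: 0.0072
gripper_force: 51.9
```

Mask 2 is seated. I release, rise and go to the third mask (0.480, 0.2755).

```bash
python3 -m handwheel '[{"translation":[0,0,0],"angular":[0,0,0],"hand":0.6},{"translation":[0,0,0],"angular":[0,0,0],"hand":0.6},{"translation":[0,0,0],"angular":[0,0,0],"hand":0.6},{"translation":[0,0,-0.02],"angular":[0,0,0],"hand":0.6},{"translation":[0,0,-0.04],"angular":[0,0,0],"hand":0.6},{"translation":[0,0,-0.04],"angular":[0,0,0],"hand":0.6},{"translation":[0,0,-0.04],"angular":[0,0,0],"hand":0.6},{"translation":[0,0,0],"angular":[0,0,0],"hand":0.6},{"translation":[0,0,0],"angular":[0,0,0],"hand":0.6}]'
python3 -c "
from h import *
go([.482,.2755,.29],2.2)"
python3 -m handwheel '[{"translation":[0,-0.041,0],"angular":[0,0,0],"hand":0.4},{"translation":[0,-0.041,0],"angular":[0,0,0],"hand":0.4},{"translation":[0,-0.041,0],"angular":[0,0,0],"hand":0.4},{"translation":[0,-0.041,0],"angular":[0,0,0],"hand":0.4},{"translation":[0,-0.041,0],"angular":[0,0,0],"hand":0.4},{"translation":[0,-0.041,0],"angular":[0,0,0],"hand":0.4},{"translation":[0,-0.041,0],"angular":[0,0,0],"hand":0.4},{"translation":[0,-0.041,0],"angular":[0,0,0],"hand":0.4},{"translation":[0,-0.041,0],"angular":[0,0,0],"hand":0.4},{"translation":[0,-0.041,0],"angular":[0,0,0],"hand":0.4}]'
python3 -m handwheel '[{"translation":[0,0,0],"angular":[0,0,-7.1],"hand":0.4},{"translation":[0,0,0],"angular":[0,0,-7.1],"hand":0.4},{"translation":[0,0,0],"angular":[0,0,-7.1],"hand":0.4},{"translation":[0,0,0],"angular":[0,0,-7.1],"hand":0.4},{"translation":[0,0,0],"angular":[0,0,-7.1],"hand":0.4},{"translation":[0,0,0],"angular":[0,0,-7.1],"hand":0.4},{"translation":[0,0,0],"angular":[0,0,-7.1],"hand":0.4},{"translation":[0,0,0],"angular":[0,0,-7.1],"hand":0.4},{"translation":[0,0,0],"angular":[0,0,-7.1],"hand":0.4},{"translation":[0,0,0],"angular":[0,0,-7.1],"hand":0.4}]'
python3 -m handwheel '[{"translation":[0,0,0],"angular":[0,0,-7.1],"hand":0.4},{"translation":[0,0,0],"angular":[0,0,-7.1],"hand":0.4},{"translation":[0,0,0],"angular":[0,0,-6.6],"hand":0.4},{"translation":[0,0,0],"angular":[0,0,0],"hand":0.4},{"translation":[0,0,0],"angular":[0,0,0],"hand":0.4}]'
python3 -c "
from h import *
go([.4815,.2755,.166],2.2)"
```

```text
clock: 17.73
position: [0.4838, -0.1399, 0.2949]
ee_rot: [0.001, 1.0, 0.002, 0.003]
contact_force: [-0.2, 0.4, -0.9]
width: 0.034
gripper_force: 0.0
shift mm [-2.000e-01 -4.154e+02  3.700e+00] rot deg [-0.13 -0.39 88.03] tooly yaw -89.77 clock 17.7333 q6 1.15
clock: 18.57
position: [0.4795, 0.2724, 0.2901]
ee_rot: [0.001, 1.0, 0.002, -0.002]
contact_force: [1.1, 0.4, 0.5]
width: 0.0516
gripper_force: 0.0
clock: 19.4
position: [0.4799, 0.2703, 0.2899]
ee_rot: [-0.0, 0.811, 0.585, -0.002]
contact_force: [1.0, -0.3, -0.7]
width: 0.051
gripper_force: 0.0
clock: 19.82
position: [0.4801, 0.2704, 0.2906]
ee_rot: [-0.001, 0.696, 0.718, -0.001]
contact_force: [0.5, 0.3, 0.3]
width: 0.0506
gripper_force: 0.0
shift mm [  5.2   1.9 124.5] rot deg [-0.16  0.07 -0.34] tooly yaw 1.86 clock 19.8167 q6 0.35
```

```bash
python3 -m handwheel '[{"translation":[0.005,0.002,0.034],"angular":[0,0,-0.3],"hand":0.4},{"translation":[0,0,0.034],"angular":[0,0,0],"hand":0.4},{"translation":[0,0,0.034],"angular":[0,0,0],"hand":0.4},{"translation":[0,0,0.0225],"angular":[0,0,0],"hand":0.4},{"translation":[0,0,0],"angular":[0,0,0],"hand":0.4},{"translation":[0,0,0],"angular":[0,0,0],"hand":1},{"translation":[0,0,0],"angular":[0,0,0],"hand":1},{"translation":[0,0,0],"angular":[0,0,0],"hand":1},{"translation":[0,0,0],"angular":[0,0,0],"hand":1},{"translation":[0,0,0],"angular":[0,0,0],"hand":1}]' 50
python3 -m handwheel '[{"translation":[0,0,-0.01],"angular":[0,0,0],"hand":1},{"translation":[0,0,-0.01],"angular":[0,0,0],"hand":1},{"translation":[0,0,0],"angular":[0,0,0],"hand":1},{"translation":[0,0,0],"angular":[0,0,0],"hand":1}]'
```

```text
clock: 20.65
position: [0.4827, 0.2761, 0.1695]
ee_rot: [0.0, 0.693, 0.721, 0.001]
contact_force: [-3.2, 0.3, 5.2]
width: 0.0072
gripper_force: 52.2
clock: 20.98
position: [0.4836, 0.276, 0.1891]
ee_rot: [0.001, 0.693, 0.721, 0.001]
contact_force: [0.0, -1.0, -1.3]
width: 0.007
gripper_force: 51.5
```

```bash
python3 -m handwheel '[{"translation":[0,-0.01,0],"angular":[0,0,0],"hand":1},{"translation":[0,-0.015,0],"angular":[0,0,0],"hand":1},{"translation":[0,-0.02,0],"angular":[0,0,0],"hand":1},{"translation":[0,-0.02,0],"angular":[0,0,0],"hand":1},{"translation":[0,0,0],"angular":[0,0,0],"hand":1},{"translation":[0,0,-0.03],"angular":[0,0,0],"hand":1},{"translation":[0,0,-0.035],"angular":[0,0,0],"hand":1},{"translation":[0,0,-0.03],"angular":[0,0,0],"hand":1},{"translation":[0,0,0],"angular":[0,0,0],"hand":1}]'
python3 - <<'E'
from h import *
go([.482,-.079,.285],90.2)
E
```

```text
clock: 21.73
position: [0.4204, 0.2746, 0.2887]
ee_rot: [0.002, 0.692, 0.721, 0.006]
contact_force: [-0.2, 1.0, -1.2]
width: 0.0074
gripper_force: 51.5
shift mm [-355.8   47.     2.7] rot deg [  0.7    0.28 -87.85] tooly yaw 2.34 clock 21.7333 q6 0.4
```

```bash
python3 -m handwheel '[{"translation":[-0.0395,0.0056,0],"angular":[0,0,0],"hand":1},{"translation":[-0.0395,0.0056,0],"angular":[0,0,0],"hand":1},{"translation":[-0.0395,0.0056,0],"angular":[0,0,0],"hand":1},{"translation":[-0.0395,0.0056,0],"angular":[0,0,0],"hand":1},{"translation":[-0.0395,0.0056,0],"angular":[0,0,0],"hand":1},{"translation":[-0.0395,0.0056,0],"angular":[0,0,0],"hand":1},{"translation":[-0.0395,0.0056,0],"angular":[0,0,0],"hand":1},{"translation":[-0.0395,0.0056,0],"angular":[0,0,0],"hand":1},{"translation":[-0.0395,0.0056,0],"angular":[0,0,0],"hand":1},{"translation":[0,0,0],"angular":[0,0,7.1],"hand":1}]'
python3 -m handwheel '[{"translation":[0,0,0],"angular":[0,0,7.1],"hand":1},{"translation":[0,0,0],"angular":[0,0,7.1],"hand":1},{"translation":[0,0,0],"angular":[0,0,7.1],"hand":1},{"translation":[0,0,0],"angular":[0,0,7.1],"hand":1},{"translation":[0,0,0],"angular":[0,0,7.1],"hand":1},{"translation":[0,0,0],"angular":[0,0,7.1],"hand":1},{"translation":[0,0,0],"angular":[0,0,7.1],"hand":1},{"translation":[0,0,0],"angular":[0,0,7.1],"hand":1},{"translation":[0,0,0],"angular":[0,0,7.1],"hand":1},{"translation":[0,0,0],"angular":[0,0,7.1],"hand":1}]'
python3 -m handwheel '[{"translation":[0,0,0],"angular":[0,0,7.1],"hand":1},{"translation":[0,0,0],"angular":[0,0,7.1],"hand":1},{"translation":[0,0,0],"angular":[0,0,0],"hand":1},{"translation":[0,0,0],"angular":[0,0,0],"hand":1}]'
python3 - <<'E'
from h import *
go([.482,-.079,.196],90.2)
E
```

```text
clock: 22.57
position: [0.4835, -0.0874, 0.2815]
ee_rot: [0.002, 0.738, 0.674, -0.002]
contact_force: [-0.1, 0.0, -0.8]
width: 0.0073
gripper_force: 51.5
clock: 23.4
position: [0.4819, -0.0799, 0.2817]
ee_rot: [-0.0, 0.993, 0.121, -0.001]
contact_force: [-0.9, 0.3, -1.3]
width: 0.0072
gripper_force: 51.4
clock: 23.73
position: [0.482, -0.0799, 0.282]
ee_rot: [-0.0, 1.0, 0.002, -0.001]
contact_force: [-0.5, -0.3, -0.0]
width: 0.007
gripper_force: 51.4
shift mm [ 0.1 -0.9 86. ] rot deg [-0.02  0.07  0.01] tooly yaw -89.79 clock 23.7333 q6 1.26
```

```bash
python3 -m handwheel '[{"translation":[0,-0.001,0],"angular":[0,0,0],"hand":1},{"translation":[0,0,0.03],"angular":[0,0,0],"hand":1},{"translation":[0,0,0.025],"angular":[0,0,0],"hand":1},{"translation":[0,0,0.01],"angular":[0,0,0],"hand":1},{"translation":[0,0,0.01],"angular":[0,0,0],"hand":1},{"translation":[0,0,0.01],"angular":[0,0,0],"hand":1},{"translation":[0,0,0],"angular":[0,0,0],"hand":1}]'
python3 -m handwheel '[{"translation":[0,0,0.01],"angular":[0,0,0],"hand":1},{"translation":[0,0,0.01],"angular":[0,0,0],"hand":1},{"translation":[0,0,0.01],"angular":[0,0,0],"hand":1},{"translation":[0,0,0.006],"angular":[0,0,0],"hand":1},{"translation":[0,0,0.004],"angular":[0,0,0],"hand":1},{"translation":[0,0,0.003],"angular":[0,0,0],"hand":1},{"translation":[0,0,0.002],"angular":[0,0,0],"hand":1},{"translation":[0,0,0],"angular":[0,0,0],"hand":1},{"translation":[0,0,0],"angular":[0,0,0],"hand":1}]'
```

```text
clock: 24.32
position: [0.4818, -0.0788, 0.1965]
ee_rot: [-0.0, 1.0, 0.0, -0.001]
contact_force: [-0.4, -1.2, -1.2]
width: 0.007
gripper_force: 51.4
clock: 25.07
position: [0.4827, -0.0791, 0.1535]
ee_rot: [0.0, 1.0, 0.0, 0.0]
contact_force: [-0.5, 0.1, 3.2]
width: 0.0072
gripper_force: 52.0
```

Mask 3 is seated. On to the last one.

```bash
python3 -m handwheel '[{"translation":[0,0,0],"angular":[0,0,0],"hand":0.6},{"translation":[0,0,0],"angular":[0,0,0],"hand":0.6},{"translation":[0,0,0],"angular":[0,0,0],"hand":0.6},{"translation":[0,0,-0.02],"angular":[0,0,0],"hand":0.6},{"translation":[0,0,-0.04],"angular":[0,0,0],"hand":0.6},{"translation":[0,0,-0.04],"angular":[0,0,0],"hand":0.6},{"translation":[0,0,-0.04],"angular":[0,0,0],"hand":0.6},{"translation":[0,0,0],"angular":[0,0,0],"hand":0.6},{"translation":[0,0,0],"angular":[0,0,0],"hand":0.6}]'
python3 -m handwheel '[{"translation":[0,-0.041,0],"angular":[0,0,0],"hand":0.4},{"translation":[0,-0.041,0],"angular":[0,0,0],"hand":0.4},{"translation":[0,-0.041,0],"angular":[0,0,0],"hand":0.4},{"translation":[0,-0.041,0],"angular":[0,0,0],"hand":0.4},{"translation":[0,-0.041,0],"angular":[0,0,0],"hand":0.4},{"translation":[0,-0.041,0],"angular":[0,0,0],"hand":0.4},{"translation":[0,-0.041,0],"angular":[0,0,0],"hand":0.4},{"translation":[0,-0.041,0],"angular":[0,0,0],"hand":0.4},{"translation":[0,-0.041,0],"angular":[0,0,0],"hand":0.4},{"translation":[0,-0.041,0],"angular":[0,0,0],"hand":0.4}]'
python3 -m handwheel '[{"translation":[0,-0.026,0],"angular":[0,0,0],"hand":0.4},{"translation":[0,0,0],"angular":[0,0,-7.1],"hand":0.4},{"translation":[0,0,0],"angular":[0,0,-7.1],"hand":0.4},{"translation":[0,0,0],"angular":[0,0,-7.1],"hand":0.4},{"translation":[0,0,0],"angular":[0,0,-7.1],"hand":0.4},{"translation":[0,0,0],"angular":[0,0,-7.1],"hand":0.4},{"translation":[0,0,0],"angular":[0,0,-7.1],"hand":0.4},{"translation":[0,0,0],"angular":[0,0,-7.1],"hand":0.4},{"translation":[0,0,0],"angular":[0,0,-7.1],"hand":0.4},{"translation":[0,0,0],"angular":[0,0,-7.1],"hand":0.4}]'
python3 -m handwheel '[{"translation":[0,0,0],"angular":[0,0,-7.1],"hand":0.4},{"translation":[0,0,0],"angular":[0,0,-7.1],"hand":0.4},{"translation":[0,0,0],"angular":[0,0,-7.1],"hand":0.4},{"translation":[0,0,0],"angular":[0,0,-6.9],"hand":0.4},{"translation":[0,0,0],"angular":[0,0,0],"hand":0.4},{"translation":[0,0,0],"angular":[0,0,0],"hand":0.4}]'
python3 -c "
from h import *
go([.4790,.3535,.166],2.2)"
```

```text
clock: 25.82
position: [0.4839, -0.0795, 0.2953]
ee_rot: [0.001, 1.0, 0.0, 0.003]
contact_force: [-0.4, -0.0, -1.2]
width: 0.034
gripper_force: 0.0
clock: 26.65
position: [0.481, 0.3326, 0.2905]
ee_rot: [0.001, 1.0, 0.0, -0.002]
contact_force: [0.9, -0.3, -0.4]
width: 0.051
gripper_force: 0.0
clock: 27.48
position: [0.4814, 0.3565, 0.2903]
ee_rot: [-0.0, 0.847, 0.532, -0.002]
contact_force: [-0.4, -0.1, 0.3]
width: 0.0508
gripper_force: 0.0
clock: 27.98
position: [0.4816, 0.3566, 0.291]
ee_rot: [-0.0, 0.695, 0.719, -0.002]
contact_force: [-0.3, 0.3, -0.1]
width: 0.0511
gripper_force: 0.0
shift mm [ -2.8  -2.4 125. ] rot deg [-0.16  0.09 -0.25] tooly yaw 1.95 clock 27.9833 q6 0.49
```

```bash
python3 -m handwheel '[{"translation":[-0.003,-0.0015,0.034],"angular":[0,0,-0.2],"hand":0.4},{"translation":[0,0,0.034],"angular":[0,0,0],"hand":0.4},{"translation":[0,0,0.034],"angular":[0,0,0],"hand":0.4},{"translation":[0,0,0.0225],"angular":[0,0,0],"hand":0.4},{"translation":[0,0,0],"angular":[0,0,0],"hand":0.4},{"translation":[0,0,0],"angular":[0,0,0],"hand":1},{"translation":[0,0,0],"angular":[0,0,0],"hand":1},{"translation":[0,0,0],"angular":[0,0,0],"hand":1},{"translation":[0,0,0],"angular":[0,0,0],"hand":1},{"translation":[0,0,0],"angular":[0,0,0],"hand":1}]' 50
python3 -m handwheel '[{"translation":[0,0,-0.01],"angular":[0,0,0],"hand":1},{"translation":[0,0,-0.01],"angular":[0,0,0],"hand":1},{"translation":[0,0,0],"angular":[0,0,0],"hand":1},{"translation":[0,0,0],"angular":[0,0,0],"hand":1}]'
```

```text
clock: 28.82
position: [0.4802, 0.3545, 0.1703]
ee_rot: [-0.001, 0.693, 0.721, 0.001]
contact_force: [-4.9, 0.3, 5.8]
width: 0.0072
gripper_force: 49.6
clock: 29.15
position: [0.482, 0.3543, 0.1897]
ee_rot: [0.001, 0.693, 0.721, 0.002]
contact_force: [-0.2, 0.0, -1.5]
width: 0.0072
gripper_force: 48.8
```

```bash
python3 -m handwheel '[{"translation":[0,-0.01,0],"angular":[0,0,0],"hand":1},{"translation":[0,-0.015,0],"angular":[0,0,0],"hand":1},{"translation":[0,-0.02,0],"angular":[0,0,0],"hand":1},{"translation":[0,-0.02,0],"angular":[0,0,0],"hand":1},{"translation":[0,0,0],"angular":[0,0,0],"hand":1},{"translation":[0,0,-0.03],"angular":[0,0,0],"hand":1},{"translation":[0,0,-0.035],"angular":[0,0,0],"hand":1},{"translation":[0,0,-0.03],"angular":[0,0,0],"hand":1},{"translation":[0,0,0],"angular":[0,0,0],"hand":1}]'
python3 - <<'E'
from h import *
go([.482,-.019,.285],90.2)
E
```

```text
clock: 29.9
position: [0.4185, 0.3531, 0.2896]
ee_rot: [0.002, 0.693, 0.721, 0.006]
contact_force: [1.3, 1.3, -1.0]
width: 0.0074
gripper_force: 49.4
shift mm [-374.4   48.3    2.8] rot deg [  0.76   0.19 -87.86] tooly yaw 2.34 clock 29.9 q6 0.53
```

```bash
python3 -m handwheel '[{"translation":[-0.0374,0.0052,0],"angular":[0,0,0],"hand":1},{"translation":[-0.0374,0.0052,0],"angular":[0,0,0],"hand":1},{"translation":[-0.0374,0.0052,0],"angular":[0,0,0],"hand":1},{"translation":[-0.0374,0.0052,0],"angular":[0,0,0],"hand":1},{"translation":[-0.0374,0.0052,0],"angular":[0,0,0],"hand":1},{"translation":[-0.0374,0.0052,0],"angular":[0,0,0],"hand":1},{"translation":[-0.0374,0.0052,0],"angular":[0,0,0],"hand":1},{"translation":[-0.0374,0.0052,0],"angular":[0,0,0],"hand":1},{"translation":[-0.0374,0.0052,0],"angular":[0,0,0],"hand":1},{"translation":[-0.0374,0.0052,0],"angular":[0,0,0],"hand":1}]'
python3 -m handwheel '[{"translation":[0,0,0],"angular":[0,0,7.1],"hand":1},{"translation":[0,0,0],"angular":[0,0,7.1],"hand":1},{"translation":[0,0,0],"angular":[0,0,7.1],"hand":1},{"translation":[0,0,0],"angular":[0,0,7.1],"hand":1},{"translation":[0,0,0],"angular":[0,0,7.1],"hand":1},{"translation":[0,0,0],"angular":[0,0,7.1],"hand":1},{"translation":[0,0,0],"angular":[0,0,7.1],"hand":1},{"translation":[0,0,0],"angular":[0,0,7.1],"hand":1},{"translation":[0,0,0],"angular":[0,0,7.1],"hand":1},{"translation":[0,0,0],"angular":[0,0,7.1],"hand":1}]'
python3 -m handwheel '[{"translation":[0,0,0],"angular":[0,0,7.1],"hand":1},{"translation":[0,0,0],"angular":[0,0,7.1],"hand":1},{"translation":[0,0,0],"angular":[0,0,7.1],"hand":1},{"translation":[0,0,0],"angular":[0,0,0],"hand":1},{"translation":[0,0,0],"angular":[0,0,0],"hand":1}]'
python3 - <<'E'
from h import *
go([.482,-.019,.196],90.2)
E
```

```text
clock: 30.73
position: [0.4824, -0.0221, 0.2824]
ee_rot: [-0.0, 0.693, 0.721, -0.0]
contact_force: [-0.2, 0.8, -0.8]
width: 0.0072
gripper_force: 49.2
clock: 31.57
position: [0.4825, -0.0202, 0.2822]
ee_rot: [-0.0, 0.983, 0.182, -0.001]
contact_force: [-0.4, -0.2, -1.3]
width: 0.0071
gripper_force: 49.2
clock: 31.98
position: [0.4826, -0.0203, 0.2825]
ee_rot: [-0.0, 1.0, 0.002, -0.001]
contact_force: [-1.0, 1.7, -0.4]
width: 0.0075
gripper_force: 49.2
shift mm [-0.5 -1.3 86.5] rot deg [-0.    0.07  0.  ] tooly yaw -89.8 clock 31.9833 q6 1.38
```

```bash
python3 -m handwheel '[{"translation":[-0.0005,-0.0013,0],"angular":[0,0,0],"hand":1},{"translation":[0,0,0.03],"angular":[0,0,0],"hand":1},{"translation":[0,0,0.025],"angular":[0,0,0],"hand":1},{"translation":[0,0,0.01],"angular":[0,0,0],"hand":1},{"translation":[0,0,0.01],"angular":[0,0,0],"hand":1},{"translation":[0,0,0.01],"angular":[0,0,0],"hand":1},{"translation":[0,0,0],"angular":[0,0,0],"hand":1}]'
python3 -m handwheel '[{"translation":[0,0,0.01],"angular":[0,0,0],"hand":1},{"translation":[0,0,0.01],"angular":[0,0,0],"hand":1},{"translation":[0,0,0.01],"angular":[0,0,0],"hand":1},{"translation":[0,0,0.006],"angular":[0,0,0],"hand":1},{"translation":[0,0,0.004],"angular":[0,0,0],"hand":1},{"translation":[0,0,0.003],"angular":[0,0,0],"hand":1},{"translation":[0,0,0.002],"angular":[0,0,0],"hand":1},{"translation":[0,0,0],"angular":[0,0,0],"hand":1},{"translation":[0,0,0],"angular":[0,0,0],"hand":1}]'
python3 -m handwheel '[{"translation":[0,0,0],"angular":[0,0,0],"hand":0.6},{"translation":[0,0,0],"angular":[0,0,0],"hand":0.6},{"translation":[0,0,0],"angular":[0,0,0],"hand":0.6},{"translation":[0,0,-0.02],"angular":[0,0,0],"hand":0.6},{"translation":[0,0,-0.04],"angular":[0,0,0],"hand":0.6},{"translation":[0,0,-0.04],"angular":[0,0,0],"hand":0.6},{"translation":[0,0,-0.04],"angular":[0,0,0],"hand":0.6},{"translation":[0,0,0],"angular":[0,0,0],"hand":0.6},{"translation":[0,0,0],"angular":[0,0,0],"hand":0.6}]'
python3 -c "
from h import *
go([.48,-.30,.28],90)"
```

```text
clock: 32.57
position: [0.4819, -0.0189, 0.197]
ee_rot: [-0.0, 1.0, 0.0, -0.001]
contact_force: [-0.8, 0.3, -0.4]
width: 0.0075
gripper_force: 49.1
clock: 33.32
position: [0.4825, -0.0191, 0.1546]
ee_rot: [0.0, 1.0, 0.0, 0.0]
contact_force: [-2.2, -1.4, 6.5]
width: 0.0075
gripper_force: 50.4
clock: 34.07
position: [0.4841, -0.0193, 0.2958]
ee_rot: [0.001, 1.0, 0.0, 0.003]
contact_force: [-0.1, 0.0, 0.3]
width: 0.0342
gripper_force: 0.0
shift mm [ -4.4 280.7  16.1] rot deg [ 0.07 -0.36  0.03] tooly yaw -89.97 clock 34.0667 q6 1.39
```

```bash
python3 -m handwheel '[{"translation":[0,0.035,0],"angular":[0,0,0],"hand":1},{"translation":[0,0.035,0],"angular":[0,0,0],"hand":1},{"translation":[0,0.035,0],"angular":[0,0,0],"hand":1},{"translation":[0,0.035,0],"angular":[0,0,0],"hand":1},{"translation":[0,0.035,0],"angular":[0,0,0],"hand":1},{"translation":[0,0.035,0],"angular":[0,0,0],"hand":1},{"translation":[0,0.035,0],"angular":[0,0,0],"hand":1},{"translation":[0,0.035,0],"angular":[0,0,0],"hand":1},{"translation":[0,0,0],"angular":[0,0,0],"hand":1},{"translation":[0,0,0],"angular":[0,0,0],"hand":1}]' 50
python3 - <<'E'
from h import *
import cv2,pickle
s=manip.get_state();pickle.dump(s,open("st5.pkl","wb"))
w=manip.get_image("wrist")[:,:,::-1]
t=manip.get_image("side")[150:250,290:410,::-1]
cv2.imwrite("pics/w5raw.png",w)
a=cv2.resize(w[70:250,140:440],None,fx=2,fy=2,interpolation=cv2.INTER_CUBIC)
b=cv2.resize(t,(240,200),interpolation=cv2.INTER_CUBIC)
c=np.zeros((600,600,3),np.uint8);c[:360]=a;c[360:560,:240]=b
print(s["position"],s["width"])
cv2.imwrite("pics/w5.png",c)
E
```

```text
clock: 34.9
position: [0.4818, -0.3002, 0.2906]
ee_rot: [-0.002, 1.0, -0.001, -0.002]
contact_force: [-0.5, 0.8, -0.3]
width: 0.0002
gripper_force: 0.0
[ 0.48178934 -0.30019299  0.29056465] 0.00015312544106291392
```

View pics/w5.png

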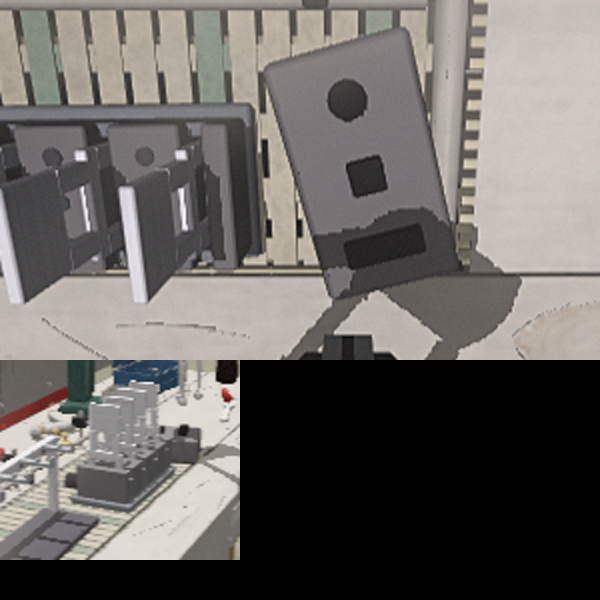

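All four masks are upright in the dock and the rack is empty. In the crop the keys are at: round (347,100), square (367,176), bar (385,245).

Run:
```python
from h import *
import pickle
s=pickle.load(open("st5.pkl","rb"))
P=[at("wrist",140+(x+.5)/2-.5,70+(y+.5)/2-.5,.063,s) for x,y in[(347,100),(367,176),(385,245)]]
print(np.round(P,4),[np.hypot(*(P[i]-P[i+1])[:2]) for i in(0,1)])
go([*P[1][:2],.075]);go([*P[0][:2],.075]);go([*P[2][:2],.075])
```

```text
[[ 0.5465 -0.2992  0.063 ]
 [ 0.4971 -0.3126  0.063 ]
 [ 0.4484 -0.3256  0.063 ]] [np.float64(0.051213843267172945), np.float64(0.05039058500277089)]
shift mm [ 15.5  15.1 216.6] rot deg [0. 0. 0.] tooly yaw -89.99 clock 35.0 q6 0.89
shift mm [ 64.9   1.8 216.5] rot deg [0. 0. 0.] tooly yaw -89.99 clock 35.0 q6 0.89
shift mm [-33.2  28.2 216.7] rot deg [0. 0. 0.] tooly yaw -89.99 clock 35.0 q6 0.89
```

The key box has been shifted about 4 cm toward the dock since the first picture, so I use the new positions. Square key first.

```bash
python3 -m handwheel '[{"translation":[0.0155,0.015,0.02],"angular":[0,0,0],"hand":1},{"translation":[0,0,0.04],"angular":[0,0,0],"hand":1},{"translation":[0,0,0.04],"angular":[0,0,0],"hand":1},{"translation":[0,0,0.04],"angular":[0,0,0],"hand":1},{"translation":[0,0,0.04],"angular":[0,0,0],"hand":1},{"translation":[0,0,0.016],"angular":[0,0,0],"hand":1},{"translation":[0,0,0],"angular":[0,0,0],"hand":1},{"translation":[0,0,0],"angular":[0,0,0],"hand":1}]'
python3 - <<'E'
from h import *
import cv2
w=manip.get_image("wrist")[:,:,::-1]
cv2.imwrite("pics/w6.png",w[100:330,180:500])
go([.4971,-.3126,.063])
E
```

```text
clock: 35.67
position: [0.498, -0.3123, 0.0968]
ee_rot: [-0.001, 1.0, 0.001, -0.001]
contact_force: [0.6, 1.2, 1.2]
width: 0.0003
gripper_force: 0.0
shift mm [-2.  -0.9 35.4] rot deg [0. 0. 0.] tooly yaw -89.89 clock 35.7167 q6 0.89
```

View pics/w6.png

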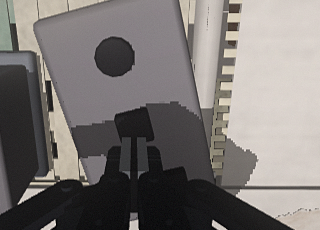

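Fingertips are centred over the square key (crop 134,123), with the round key beyond at (115,55). I go down and press.

```bash
python3 -m handwheel '[{"translation":[-0.002,-0.001,0.02],"angular":[0,0,0],"hand":1},{"translation":[0,0,0.01],"angular":[0,0,0],"hand":1},{"translation":[0,0,0.004],"angular":[0,0,0],"hand":1},{"translation":[0,0,0.003],"angular":[0,0,0],"hand":1},{"translation":[0,0,0.003],"angular":[0,0,0],"hand":1},{"translation":[0,0,0],"angular":[0,0,0],"hand":1},{"translation":[0,0,0],"angular":[0,0,0],"hand":1}]'
```

```text
clock: 36.3
position: [0.4964, -0.3129, 0.0581]
ee_rot: [-0.0, 1.0, 0.0, 0.0]
contact_force: [-1.7, 2.8, 3.5]
width: 0.0004
gripper_force: 1.9
```

```bash
python3 -m handwheel '[{"translation":[0,0,0.002],"angular":[0,0,0],"hand":1},{"translation":[0,0,0.002],"angular":[0,0,0],"hand":1},{"translation":[0,0,0],"angular":[0,0,0],"hand":1},{"translation":[0,0,0],"angular":[0,0,0],"hand":1}]'
```

```text
clock: 36.63
position: [0.4965, -0.313, 0.0568]
ee_rot: [0.001, 1.0, 0.0, 0.001]
contact_force: [-4.6, 5.6, 20.9]
width: -0.0002
gripper_force: 10.5
```

The square key bottomed out. I release and look again before pressing the round key.

```bash
python3 -m handwheel '[{"translation":[0,0,-0.01],"angular":[0,0,0],"hand":1},{"translation":[0,0,-0.02],"angular":[0,0,0],"hand":1},{"translation":[0,0,-0.03],"angular":[0,0,0],"hand":1},{"translation":[0,0,-0.03],"angular":[0,0,0],"hand":1},{"translation":[0,0,0],"angular":[0,0,0],"hand":1},{"translation":[0,0,0],"angular":[0,0,0],"hand":1}]'
python3 - <<'E'
from h import *
import cv2,pickle
s=manip.get_state();print(s["position"])
w=manip.get_image("wrist")[:,:,::-1]
for p in[(.5465,-.2992),(.4971,-.3126)]:print(proj("wrist",[*p,.063],s).round(1))
g=w[60:260,200:460].copy();pickle.dump(s,open("st7.pkl","wb"))
cv2.imwrite("pics/w7.png",cv2.resize(g,None,fx=2,fy=2,interpolation=cv2.INTER_CUBIC))
E
```

```text
clock: 37.13
position: [0.4977, -0.3146, 0.1455]
ee_rot: [0.002, 1.0, 0.0, 0.002]
contact_force: [-0.8, 0.1, 0.0]
width: -0.0
gripper_force: 0.0
[ 0.49772361 -0.31459288  0.14552756]
[294.3 147.9]
[310.9 205.2]
```

View pics/w7.png

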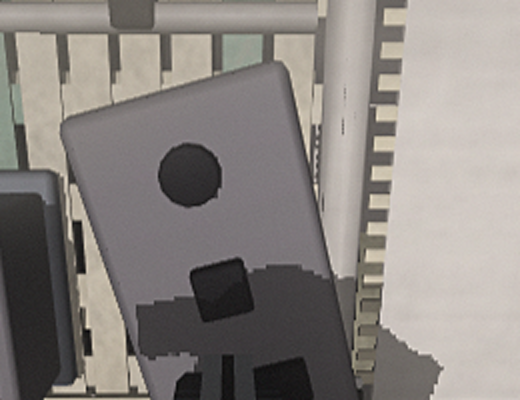

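The round key is at px (295,147) and was predicted at (294,148), so the box hasn't moved. I press the round key.

```bash
python3 -c "
from h import *
go([.5465,-.2992,.063])"
python3 -m handwheel '[{"translation":[0.025,-0.0075,0],"angular":[0,0,0],"hand":1},{"translation":[0.025,-0.0075,0],"angular":[0,0,0],"hand":1},{"translation":[0,0,0.03],"angular":[0,0,0],"hand":1},{"translation":[0,0,0.03],"angular":[0,0,0],"hand":1},{"translation":[0,0,0],"angular":[0,0,0],"hand":1},{"translation":[0,0,0],"angular":[0,0,0],"hand":1}]'
python3 -c "
from h import *
go([.5465,-.2992,.063])"
```

```text
shift mm [ 49.8 -14.5  80.9] rot deg [0. 0. 0.] tooly yaw -89.97 clock 37.1833 q6 0.89
clock: 37.68
position: [0.5442, -0.2967, 0.0804]
ee_rot: [-0.002, 1.0, 0.0, -0.003]
contact_force: [1.0, 0.2, 1.2]
width: 0.0001
gripper_force: 0.0
shift mm [ 2.4  2.5 17.3] rot deg [0. 0. 0.] tooly yaw -89.97 clock 37.6833 q6 0.96
```

```bash
python3 -m handwheel '[{"translation":[0.002,0.002,0.009],"angular":[0,0,0],"hand":1},{"translation":[0,0,0.006],"angular":[0,0,0],"hand":1},{"translation":[0,0,0.004],"angular":[0,0,0],"hand":1},{"translation":[0,0,0.003],"angular":[0,0,0],"hand":1},{"translation":[0,0,0.002],"angular":[0,0,0],"hand":1},{"translation":[0,0,0],"angular":[0,0,0],"hand":1},{"translation":[0,0,0],"angular":[0,0,0],"hand":1}]'
```

```text
clock: 38.27
position: [0.5484, -0.3004, 0.0601]
ee_rot: [0.001, 1.0, 0.0, 0.0]
contact_force: [-1.3, -1.5, 2.7]
width: 0.0001
gripper_force: 1.4
```

```bash
python3 -m handwheel '[{"translation":[0,0,0.002],"angular":[0,0,0],"hand":1},{"translation":[0,0,0.002],"angular":[0,0,0],"hand":1},{"translation":[0,0,0.002],"angular":[0,0,0],"hand":1},{"translation":[0,0,0],"angular":[0,0,0],"hand":1},{"translation":[0,0,0],"angular":[0,0,0],"hand":1}]'
```

```text
clock: 38.68
position: [0.5485, -0.3005, 0.0568]
ee_rot: [0.001, 1.0, 0.0, 0.001]
contact_force: [-5.0, 1.6, 19.4]
width: -0.0003
gripper_force: 9.7
```

```bash
python3 -m handwheel '[{"translation":[0,0,-0.01],"angular":[0,0,0],"hand":1},{"translation":[0,0,-0.02],"angular":[0,0,0],"hand":1},{"translation":[0,0,-0.04],"angular":[0,0,0],"hand":1},{"translation":[0,0,-0.03],"angular":[0,0,0],"hand":1},{"translation":[-0.033,0.0085,0],"angular":[0,0,0],"hand":1},{"translation":[-0.033,0.0085,0],"angular":[0,0,0],"hand":1},{"translation":[-0.034,0.008,0],"angular":[0,0,0],"hand":1},{"translation":[0,0,0],"angular":[0,0,0],"hand":1},{"translation":[0,0,0],"angular":[0,0,0],"hand":1}]'
python3 - <<'E'
from h import *
import cv2
s=manip.get_state();go([.4484,-.3256,.063])
w=manip.get_image("wrist")[:,:,::-1]
for p in[(.5465,-.2992),(.4971,-.3126)]:print(proj("wrist",[*p,.063],s).round(1))
g=cv2.inRange(w,(0,0,0),(45,45,45));n,l,st,c=cv2.connectedComponentsWithStats(g)
for i in range(1,n):
    if 150<st[i,4]<3000 and st[i,1]>20 : print(st[i],c[i].round(1))
cv2.imwrite("pics/w8.png",w)
E
```

```text
clock: 39.43
position: [0.4468, -0.3249, 0.1532]
ee_rot: [-0.0, 1.0, -0.001, -0.0]
contact_force: [0.6, 0.5, 0.2]
width: 0.0001
gripper_force: 0.0
shift mm [ 1.6  0.7 90.2] rot deg [0. 0. 0.] tooly yaw -90.11 clock 39.4333 q6 0.82
[280.7  80.8]
[298.9 144.5]
[ 62 102  20  16 245] [ 71.8 109.3]
[282 129  34  33 265] [299.4 148.1]
[152 136  17  44 410] [160.2 154.3]
[ 283  184   64   35 1378] [314.7 201. ]
```

The square key's blob centre is at (299,145) against a prediction of (299,144.5), so the box is still in place. I press the bar key.

```bash
python3 -m handwheel '[{"translation":[0.0015,0.0005,0.03],"angular":[0,0,0],"hand":1},{"translation":[0,0,0.03],"angular":[0,0,0],"hand":1},{"translation":[0,0,0.02],"angular":[0,0,0],"hand":1},{"translation":[0,0,0.006],"angular":[0,0,0],"hand":1},{"translation":[0,0,0.004],"angular":[0,0,0],"hand":1},{"translation":[0,0,0.003],"angular":[0,0,0],"hand":1},{"translation":[0,0,0.002],"angular":[0,0,0],"hand":1},{"translation":[0,0,0],"angular":[0,0,0],"hand":1},{"translation":[0,0,0],"angular":[0,0,0],"hand":1}]'
```

```text
clock: 40.23
position: [0.4506, -0.3257, 0.0595]
ee_rot: [0.001, 1.0, 0.0, 0.001]
contact_force: [0.4, 1.2, 3.1]
width: -0.0003
gripper_force: 1.5
```

```bash
python3 -m handwheel '[{"translation":[0,0,0.002],"angular":[0,0,0],"hand":1},{"translation":[0,0,0.002],"angular":[0,0,0],"hand":1},{"translation":[0,0,0.0015],"angular":[0,0,0],"hand":1},{"translation":[0,0,0],"angular":[0,0,0],"hand":1},{"translation":[0,0,0],"angular":[0,0,0],"hand":1}]'
```

```text
clock: 40.65
position: [0.4507, -0.326, 0.0567]
ee_rot: [0.001, 1.0, 0.0, 0.002]
contact_force: [-3.3, 5.2, 23.1]
width: -0.0001
gripper_force: 11.9
```

All three keys bottomed at z 0.0567. I retract and take a last look.

```bash
python3 -m handwheel '[{"translation":[0,0,-0.01],"angular":[0,0,0],"hand":1},{"translation":[0,0,-0.02],"angular":[0,0,0],"hand":1},{"translation":[0,0,-0.04],"angular":[0,0,0],"hand":1},{"translation":[0,0,-0.04],"angular":[0,0,0],"hand":1},{"translation":[0,0,-0.04],"angular":[0,0,0],"hand":1},{"translation":[0,0,-0.04],"angular":[0,0,0],"hand":1},{"translation":[0,0,-0.03],"angular":[0,0,0],"hand":1},{"translation":[0,0,0],"angular":[0,0,0],"hand":1},{"translation":[0,0,0],"angular":[0,0,0],"hand":1}]'
python3 - <<'E'
from h import *
import cv2
t=manip.get_image("side")[140:260,260:410,::-1]
cv2.imwrite("pics/f.png",cv2.resize(t,None,fx=4,fy=4,interpolation=cv2.INTER_CUBIC))
E
```

```text
clock: 41.4
position: [0.4505, -0.327, 0.2752]
ee_rot: [0.003, 1.0, 0.0, 0.002]
contact_force: [-0.9, 0.2, 0.0]
width: 0.0002
gripper_force: 0.0
```

View pics/f.png

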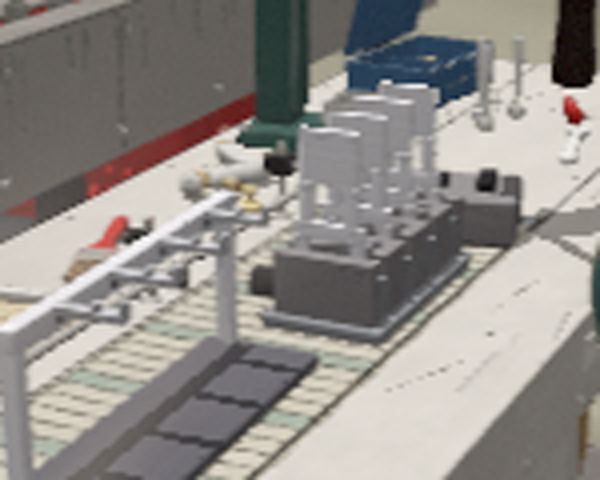

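The rack is empty, all four masks stand level in the dock (crop 300-440, 85-260), and the robot is clear of everything.

```bash
python3 -c "
from rig import manip
print(manip.sign_off())"
```

```text
the job is handed in; nothing more can be done
None
```

All four masks are docked one to a slot, the square, round and bar keys were then each pressed fully down and released in that order, and the job was handed in at about 41 s.

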